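Prop open the condiment box lid on its rod

ROBOT

A 6-joint arm with a two-finger parallel gripper is mounted at the origin on the work surface; the furniture and walls round the work are solid. World frame = base frame: x ahead of the robot, y to its left, z up, the work surface at z = 0. Lengths are in mm, angles in rad, forces in N, time in s.
With the tool pointing down it reaches from about 400 to 925 mm from the base axis. Payload 12.5 kg.
Tool frame: the origin (TCP) lies midway between the tips of the shut fingers; the grasp point (between the pads) lies 19 mm behind it; z points along the fingers, y is the direction in which the jaws open and shut (so a half turn about z gives the same grasp; the last joint's range is limited). The gripper opens to 95 mm and grips with 3 to 60 N. Pads are 20 mm wide; open, the fingers measure 119 mm over their backs; the gripper's body (75 mm by 180 mm) begins 59 mm behind the grasp point.
Start: joints at [1.193, 0.491, 1.559, -0, 1.092, -0.106], TCP at [167.773, 602.079, 214.661] pointing down, gripper open.
Joint ranges: [-3.1, 3.1], [-0.84, 2.19], [0.05, 2.79], [-1.13, 4.28], [0.06, 2.93], [-2.69, 2.69]. Speed limits (rad/s): [2.22, 2.22, 2.79, 3.14, 3.14, 3.14].

INTERFACE

Orientations are given as [roll, pitch, yaw] about the fixed x, y, z axes, in that order (R = Rz(yaw) Ry(pitch) Rx(roll)).
In Python, from cell import env, eyes, job_done, boxes_of, regions_of gives the robot as it stands.
- The arm moves only by the tool send_rows, never from a script. Its argument "plan" is text: rows parted by semicolons, each of 5 numbers parted by spaces: the shift along the tool's x, y, z in mm, then the turn about the tool's z in rad, then the finger opening in mm, from 0 to 95.1. In form: x y z roll gripper; .... A call has 1 to 8 rows; each row shifts and turns the pose as measured when the row begins, along the tool's axes as they then stand; what a row does not reach is not made up. A row lasts 1/10 s, in which the tool goes at most 50 mm and 8.59 degrees, less where a joint would pass 70% of its speed; a pose out of reach is approached as far as the arm can. A call with a gripper value outside its range is refused whole. The fingers move at their own pace and stop on an object; the grip force is fixed at half the most. Time passes only in rows, so rows that do not move let the fingers close. It gives the time, the measured TCP pose, the force and the opening at its end, in the units of the state.
- env.state(): the state, without advancing time (a new reading comes with each control period).
- eyes.read_camera(name): name is "scene" or "top" or "wrist"; returns a dict with "image" (400x640x3 uint8, red, green, blue), "vertical_fov" (degrees; the focal length in pixels is half the picture's height over the tangent of half this angle, whatever the lens; pixels are square), "cx", "cy" (the principal point, pixels), "k1" (the pictures are not rectified: a ray, as slopes to the right and down, at radius r is drawn at 1 + k1 r^2 times it, then the intrinsics apply), "extrinsics" (4x4, takes a point from camera to world coordinates). Camera axes: x right, y up, looking along -z (the intrinsics and any distortion apply to the point x, -y, -z); pixel columns grow to the right and rows downward; lengths in mm; the calibration is good to about 2 mm. A picture is of the moment at which its call begins. There is no depth.
- job_done(): hands the job in, once; it reports no verdict.
Trained networks look in a picture, given as the dict that the camera call returned (one of the last four; its "shot" number tells which), for a name from the list of things; names that differ only in an ending like _2 or _b are one class to them, and where a whole thing is asked for, a point or a joint stands for the part that bears it (a point fixed in the world has none). Each returns a list of dicts, best first, with "confidence" (0 to 1); they miss things now and then, are a little off and sometimes report something else, mostly with a low value. They report only what shows in the picture. A call takes as long as a camera call.
- boxes_of(target, picture): "bbox" ([left, top, width, height] in pixels, round what is visible of it).
- regions_of(target, picture): "pixels" (400x640 bool, what is visible of it) and "bbox" ([left, top, width, height] in pixels, round what is visible of it).
The state is a dict: "t": time; "joints": joint angles; "qvel": joint speeds; "tau": joint torques, N m; "eef_pos": TCP position; "tcp_rot": TCP orientation; "ft_force": force on the tool from outside, world axes, zero at the start; "moment": the same for the moment, N m; "opening": opening from 0.0 (shut) to 1.0 (fully open).
Only numpy, scipy, OpenCV 4.12 (cv2) and the standard library are available. Lean on these libraries where they do the work, as an engineer would, in place of code of your own. Each camera call takes 0.05 s, during which the arm holds its last target.

TASK

Prop the condiment box's lid half open for serving: open the lid right back until it leans there by itself, swing the prop rod up from its clip at the side of the box, then lower the lid gently (do not let it drop) until the rod's roller has dropped fully into the slot under the lid's bracket and the rod alone carries the lid. Leave the other things on the table where they stand.

Things in the scene. Friction and masses are not known exactly. Their poses are not given: they have to be found in the camera images.
- chest: The steel condiment box, fixed to the table, 172 mm deep (its x), 274 mm wide (its y), lid top at 93 mm. Origin at the centre of its underside; x points to its back (hinge side), y to its left side; the rod is on its right side (negative y), z up. Its yaw varies by up to 0.25 rad. Box coordinates below are (x, y, z) in this frame in mm.
- chest_lid (a joint): Angle of the lid: 0 closed, grows as it opens, vertical at 1.57, end stop at 1.8. The hinge turns freely: opened past the vertical (1.65 or more) the lid leans back towards the stop and stays; well before the vertical it falls shut when let go. With the roller fully in the slot it rests at about 0.91. While the roller slides on the flat rail the lid is higher, 0.98 or more, and it dips to 0.91 at the end.
- prop_rod (a joint): Angle of the prop rod: 0 lying level in its clip (pointing to the back of the box), grows as its free end swings up and towards the front, 1.57 upright, range 0 to 1.9. Its stiff pivot (0.045 N m) holds it wherever it is left. In the seated state it is at about 1.20. Set between 0.7 and 1.15 before the lid is lowered, its roller meets the bracket's flat rail and the lid itself pushes it forward into the slot; beyond about 1.25 the roller misses the slot in front of the stop.
- lid_hinge (a point): Middle of the lid's hinge axis, at (84, 0, 92) in the box frame; the axis runs along the box's y.
- lid_grip (a point): Centre of the round grip bar at the lid's front edge: 14 mm diameter, 44 mm long along the box's y, 184 mm from the hinge axis; it moves with the lid. It is carried by a 22 mm wide neck, and the edge of the lid lies 29 mm behind its centre. It can be pinched across its two ends (44 mm) and then turns between the fingers as the lid swings.
- rod_pivot (a point): Pivot of the prop rod, at (-51, -182, 62) in the box frame, 45 mm outside the box's right side wall; axis along the box's y.
- rod_grasp (a point): Point on the middle line of the rod, 65 mm from its pivot, moving with it: bare round steel, 12 mm diameter, free on both sides between the pivot bracket and the clip (an open U, 108 mm from the pivot, from which the rod lifts freely).
- rod_tip (a point): Centre of the grey roller (14 mm diameter, 26 mm long) at the free end of the rod, 139 mm from the pivot.
- lid_slot (a point): Where the roller's centre lies when it is fully in the slot; moves with the lid, 130 mm from the hinge axis, 5.5 mm below the lid plane, at y = -182 mm of the box. The bracket is a steel plate overhanging the lid's right side by 59 mm; under it, counted from the hinge, a flat rail 48 to 120 mm, then the slot 120 to 137 mm and 11 mm deep, then a front stop reaching 12 mm lower than the rail.
- salt_shaker: Salt shaker, 44 mm diameter, 90 mm high, loose, standing in front of the box on the left. Origin under its centre. Bystander.
- timer: Round kitchen timer, 63 mm diameter, 56 mm high, loose, in front of the box on the right. Origin under its centre. Bystander.
- bowl_a: Steel bowl, 112 mm diameter, 45 mm high, loose, near the robot on the right. Origin under its centre. Bystander.
- steel_cup: Tall steel cup, 76 mm diameter, 102 mm high, loose, at the right edge of the table. Origin under its centre. Bystander.

How it is judged (in metres and radians):
On the way, in this order (a step that is already met when the one before it is completed fails the run):
1. the lid has been opened right back and leans there (value of joint chest_lid above 1.5 rad), for 0.2 s.
2. the rod has been swung up out of its clip while the lid is open (value of joint prop_rod above 0.5 rad and value of joint chest_lid above 1.1 rad), for 0.2 s.
At the end, for the whole second after the job is handed in: The rod's roller lies in the slot of the lid's bracket (its centre within 6 mm of the fully seated place), the lid rests on it at 0.85 to 0.96 rad open, and lid and rod are at rest (distance between rod_tip and lid_slot below 0.006 m and value of joint chest_lid between 0.85 and 0.96 rad and velocity of joint chest_lid between -0.05 and 0.05 rad/s and velocity of joint prop_rod between -0.05 and 0.05 rad/s); the robot touches nothing.
It fails at once if the lid is dropped: it falls faster than 3.5 rad/s (velocity of joint chest_lid below -3.5 rad/s).
It fails at once if a bystander is moved by more than 3 cm (distance of any of salt_shaker, timer, bowl_a, steel_cup from where it was at the start of the episode above 0.03 m).
It also fails if it takes over 70 s, if anything falls off the work surface, if the arm or the gripper's body presses on something with over 40 N, if the wrist force passes 120 N, or if a joint passes its speed limit or range.

## Working session

There is one attempt and no reset: what is moved stays moved. The work goes in short steps, Python scripts to look and compute and a tool call to move; the robot and the scene stay as the last step left them, time stands still between calls to the robot, and variables do not carry over. Pictures are saved under pics/ and viewed, and the job is handed in when it is done.

Besides the shell and the picture viewer there is one more tool, called after ">>>" as name(argument=value, ...), one argument or row to a line, values as JSON. send_rows: Moves the arm, as the interface text tells. Its arguments: {"type":"object","properties":{"plan":{"type":"string"}},"required":["plan"]}

```bash
ls; mkdir -p pics; python3 - <<'E'
from cell import env, eyes, boxes_of
import cv2,numpy as np
print(env.state())
for n in ["scene","top"]:
    p=eyes.read_camera(n)
    cv2.imwrite(f"pics/{n}0.png",p["image"][:,:,::-1])
    print(n,{k:v for k,v in p.items() if k!="image"})
    for t in ["chest","chest_lid","prop_rod","lid_grip","rod_tip","rod_pivot","salt_shaker","timer","bowl_a","steel_cup","lid_slot","rod_grasp"]:
        b=boxes_of(t,p); print(t,[(np.round(x["bbox"],1).tolist(),round(x["confidence"],2)) for x in b[:2]])
E
```

```text
pics
{'t': 0.0, 'joints': array([ 1.19339566e+00,  4.91574090e-01,  1.55947195e+00, -9.18454999e-06,
        1.09168866e+00, -1.05604219e-01]), 'qvel': array([ 8.19607749e-04,  3.46201302e-04,  2.77829617e-05, -4.05290003e-04,
        8.93389641e-04,  7.83235886e-04]), 'tau': array([ 2.40867892e-03, -6.12632275e+01, -2.58193821e+01,  6.92475890e-02,
        4.80726804e-02, -7.65049072e-05]), 'eef_pos': array([167.6783369 , 601.82543397, 214.04497076]), 'tcp_rot': array([-3.14045611e+00, -1.12280887e-04,  2.86980038e+00]), 'ft_force': array([-0.68339093, -0.44112701,  0.64200003]), 'moment': array([-8.40434513e-05, -2.58348315e-02, -3.13094508e-02]), 'opening': 1.0014486742041384}
scene {'vertical_fov': 51.50677434950059, 'cx': 318.436791488497, 'cy': 201.2600158031408, 'k1': -0.06643937879757811, 'extrinsics': array([[ 7.01103978e-01,  4.95259577e-01, -5.13002108e-01,
        -1.61254428e+02],
       [-7.12856919e-01,  5.03947120e-01, -4.87721552e-01,
        -7.96821825e+02],
       [ 1.69771653e-02,  7.07640623e-01,  7.06368547e-01,
         9.70451809e+02],
       [ 0.00000000e+00
[... 969 characters left out ...]
82e-01,  9.91707848e-01,
         1.13125154e+03],
       [ 0.00000000e+00,  0.00000000e+00,  0.00000000e+00,
         1.00000000e+00]]), 'shot': 2}
chest [([146.3, 121.5, 157.8, 99.9], 0.69)]
chest_lid [([144.8, 127.2, 156.7, 95.8], 0.74)]
prop_rod [([283.7, 122.5, 10.5, 22.3], 0.45)]
lid_grip [([146.6, 130.2, 155.2, 94.1], 0.85)]
rod_tip [([281.3, 123.6, 6.0, 18.2], 0.7)]
rod_pivot [([147.3, 124.1, 157.2, 97.4], 0.91)]
salt_shaker [([164.8, 236.2, 25.3, 20.2], 0.81)]
timer [([268.5, 222.7, 23.9, 25.4], 0.88)]
bowl_a [([330.9, 262.4, 46.7, 47.4], 0.84)]
steel_cup [([432.6, 217.3, 38.4, 36.5], 0.58)]
lid_slot [([164.3, 234.4, 22.4, 20.6], 0.31)]
rod_grasp [([283.3, 125.3, 10.4, 19.3], 0.67)]
```

```bash
python3 - <<'E'
import cv2
a=cv2.imread("pics/top0.png"); cv2.imwrite("pics/top0c.png",cv2.resize(a[100:300,120:320],None,fx=3.8,fy=3,interpolation=cv2.INTER_CUBIC) if 0 else cv2.resize(a[100:260,130:330],None,fx=3.7,fy=3.7,interpolation=cv2.INTER_CUBIC))
a=cv2.imread("pics/scene0.png"); cv2.imwrite("pics/scene0c.png",cv2.resize(a[110:250,200:380],None,fx=4.2,fy=4.2,interpolation=cv2.INTER_CUBIC))
E
```

```text
(no output)
```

View pics/top0.png

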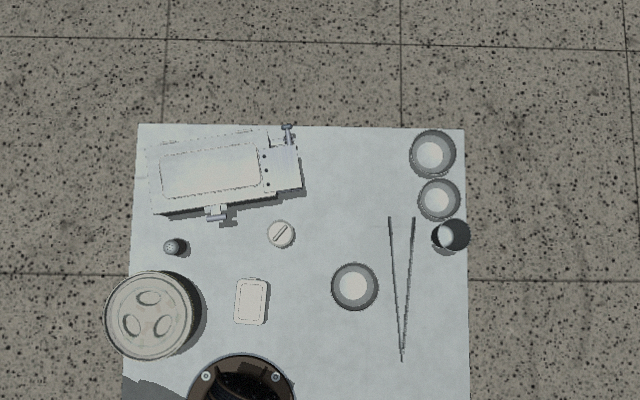

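View pics/top0c.png

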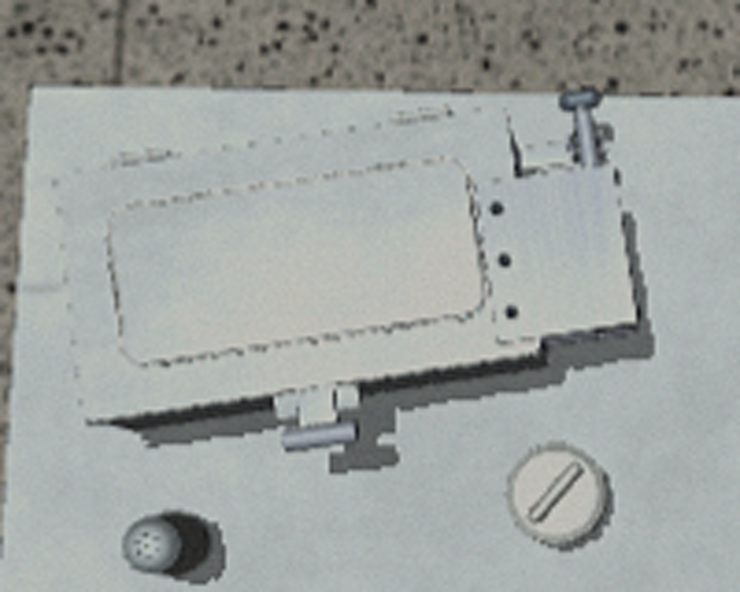

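View pics/scene0c.png

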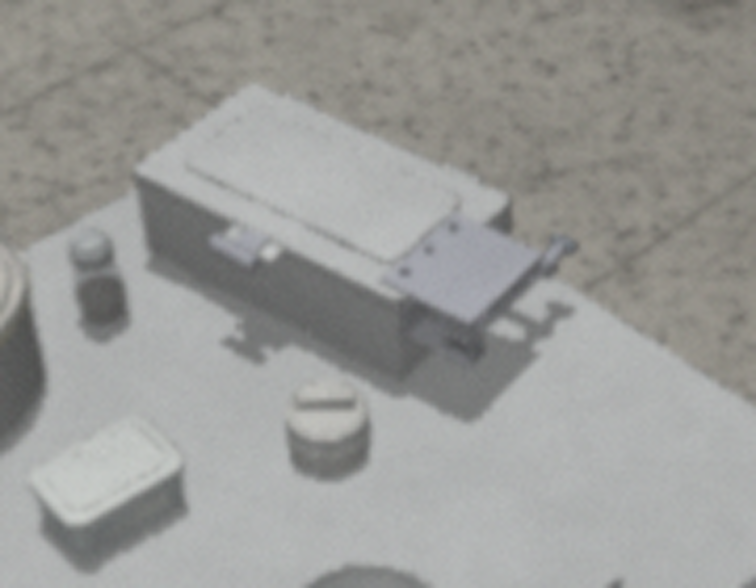

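```bash
cat > h.py <<'E'
import numpy as np, cv2
from scipy.optimize import least_squares
def proj(p,P):
    E=np.array(p["extrinsics"]);R=E[:3,:3];t=E[:3,3]
    q=(np.atleast_2d(P)-t)@R
    x=q[:,0]/-q[:,2]; y=-q[:,1]/-q[:,2]; r2=x*x+y*y
    f=200/np.tan(np.radians(p["vertical_fov"])/2); s=1+p["k1"]*r2
    return np.c_[p["cx"]+f*x*s,p["cy"]+f*y*s]
def bw(pose,B):
    x,y,a=pose; B=np.atleast_2d(B).astype(float); c,s=np.cos(a),np.sin(a)
    return np.c_[x+c*B[:,0]-s*B[:,1],y+s*B[:,0]+c*B[:,1],B[:,2]]
def lid(r,th,y=0,off=0): # point at r from hinge, off above lid plane
    return [84-r*np.cos(th)+off*np.sin(th)*1, y, 92+r*np.sin(th)+off*np.cos(th)]
def rod(r,a): return [-51+r*np.cos(a),-182,62+r*np.sin(a)]
E
cat > fit.py <<'E'
from cell import eyes
from h import *
T=eyes.read_camera("top");S=eyes.read_camera("scene")
B=[[-100,0,92],[88,-182,62]]
Tp=[[215.9,218.1],[286.8,127.3]];Sp=[[257.1,168.3],[334.5,167.9]]
def res(v):
    W=bw(v,B); return np.r_[(proj(T,W)-Tp).ravel(),(proj(S,W)-Sp).ravel()]
best=min((least_squares(res,[500,100,a]) for a in [-.2,0,.2]),key=lambda r:r.cost)
print(best.x,best.fun)
im=T["image"][:,:,::-1].copy();im2=S["image"][:,:,::-1].copy()
pts=[[-100,-22,92],[-100,22,92]]+[[x,y,z] for x in(-86,86) for y in(-137,137) for z in(0,93)]+[[-51,-182,62],[88,-182,62],[-100,0,92],lid(48,0,-137),lid(137,0,-196)]
for I,p,o,sc,nm in((im,T,(130,100,330,260),3.7,'t'),(im2,S,(200,110,380,250),4.2,'s')):
    I=cv2.resize(I[o[1]:o[3],o[0]:o[2]],None,fx=sc,fy=sc,interpolation=cv2.INTER_CUBIC)
    for q in proj(p,bw(best.x,pts)): cv2.circle(I,(int((q[0]-o[0]+.5)*sc),int((q[1]-o[1]+.5)*sc)),3,(0,0,255),1)
    cv2.imwrite(f"pics/fit_{nm}1.png",I)
E
python3 fit.py
```

```text
[5.32048024e+02 6.89743785e+01 1.61658127e-01] [-0.02925722 -1.12360235  0.24985997 -0.62161572 -1.58150731  1.75205425
 -0.40499309  0.48339504]
```

View pics/fit_t1.png

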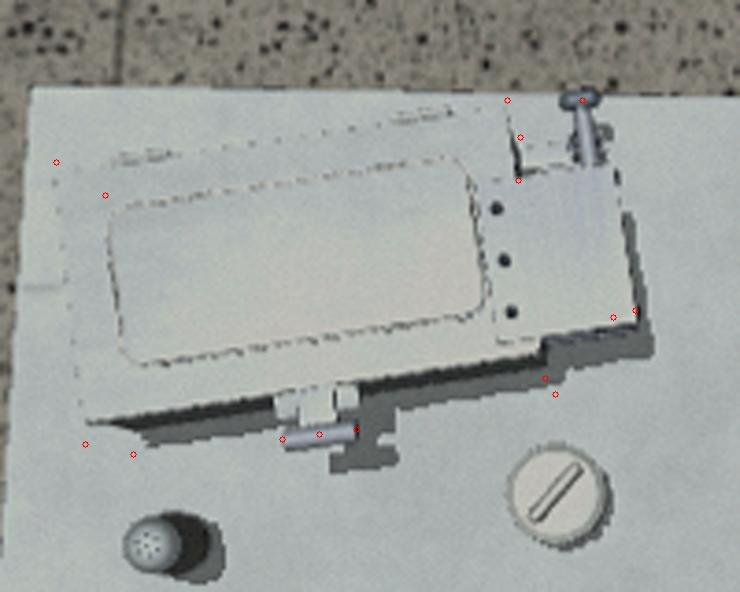

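View pics/fit_s1.png

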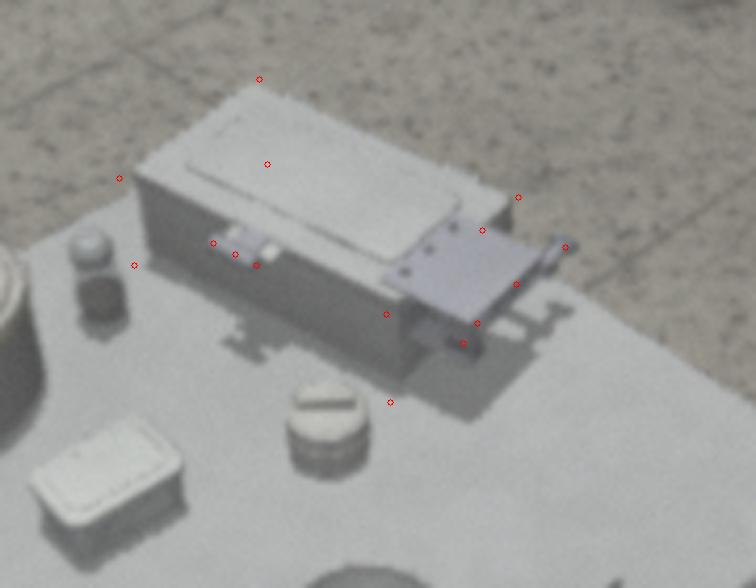

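```bash
python3 - <<'E'
import cv2
a=cv2.imread("pics/top0.png"); b=cv2.imread("pics/scene0.png")
f=lambda I,x,y,w,h,s:cv2.resize(I[y:y+h,x:x+w],None,fx=s,fy=s,interpolation=cv2.INTER_LANCZOS4)
import numpy as np
u=f(a,195,195,48,36,8);v=f(b,240,150,48,36,8);w=f(a,270,115,48,36,8);x=f(b,295,155,48,36,8)
cv2.imwrite("pics/z.png",np.vstack([np.hstack([u,v]),np.hstack([w,x])]))
E
```

```text
(no output)
```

View pics/z.png

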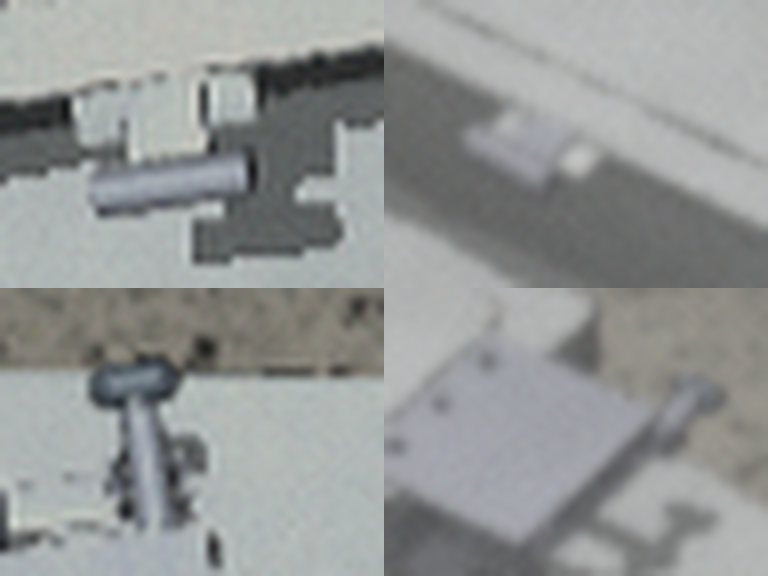

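```bash
python3 - <<'E'
s=open('fit.py').read()
s=s.replace("B=[[-100,0,92],[88,-182,62]]","B=[[-100,22,92],[-100,-22,92],[88,-182,62]]")
s=s.replace("Tp=[[215.9,218.1],[286.8,127.3]];Sp=[[257.1,168.3],[334.5,167.9]]","Tp=[[206.5,218.5],[225.8,215.8],[286.4,126.3]];Sp=[[250,166.6],[260.3,172],[333.6,167.1]]")
open('fit.py','w').write(s)
E
python3 fit.py
```

```text
[5.31692584e+02 7.01525300e+01 1.71269343e-01] [-0.71883083  0.09387903 -0.06894861 -0.26478545 -0.33007722 -0.15790245
  0.30461649  0.87575757  0.31920541  0.65339152  0.24471277  0.80138494]
```

View pics/scene0.png

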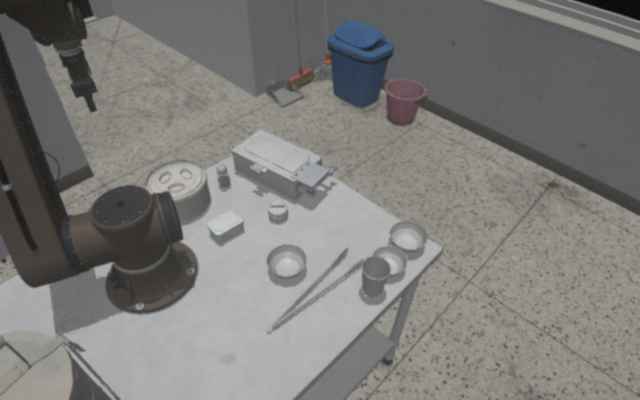

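```bash
cat > go.py <<'E'
import sys
from cell import env
from h import *
POSE=(531.7,70.2,0.171)
def delta(target_box_grasp):
    s=env.state(); W=bw(POSE,target_box_grasp)[0]-[0,0,19]
    d=W-s["eef_pos"]; a=s["tcp_rot"][2]
    tx=np.array([np.cos(a),np.sin(a)]);ty=np.array([np.sin(a),-np.cos(a)])
    err=(POSE[2]+np.pi-a+np.pi)%(2*np.pi)-np.pi
    print("tool d",np.round([d[:2]@tx,d[:2]@ty,-d[2]],1),"turn",round(-err,3),"t",round(s["t"],2),"open",round(s["opening"]*95.1,1),"F",np.round(s["ft_force"],1),"rot",np.round(s["tcp_rot"],3),"pos",np.round(s["eef_pos"],1))
    # tcp in box frame (grasp)
    c,sn=np.cos(POSE[2]),np.sin(POSE[2]);e=s["eef_pos"][:2]-POSE[:2]
    print("grasp in box",np.round([c*e[0]+sn*e[1],-sn*e[0]+c*e[1],s["eef_pos"][2]+19],1))
if __name__=="__main__": delta([float(v) for v in sys.argv[1:4]])
E
python3 go.py -100 0 250; python3 - <<'E'
from h import *
# floor of table pixel for pot
E

```

```text
tool d [-403.  -457.5  -16.3] turn -0.443 t 1.5 open 94.9 F [-0.5 -0.7 -0.7] rot [3.141 0.    2.87 ] pos [167.8 602.1 214.7]
grasp in box [-268.1  586.   233.7]
```

>>> send_rows(
  plan="0 0 -20 -0.11 80; 0 0 -20 -0.11 80; 0 0 -20 -0.11 80; 0 0 -10 -0.113 80; 0 0 0 0 80",
)

```text
t: 2.0
eef_pos: [167.7, 601.8, 286.5]
tcp_rot: [-3.14, -0.001, -2.954]
ft_force: [0.1, -0.6, 0.3]
opening: 0.84
```

```bash
python3 go.py -100 0 280
```

```text
tool d [-158.6 -588.5   25.5] turn 0.016 t 2.0 open 79.9 F [ 0.1 -0.6  0.3] rot [-3.140e+00 -1.000e-03 -2.954e+00] pos [167.7 601.8 286.5]
grasp in box [-268.3  585.8  305.5]
```

>>> send_rows(
  plan="-14 -47 0 0.004 80; -14 -47 0 0.004 80; -14 -47 0 0.004 80; -14 -47 0 0 80; -14 -47 0 0 80; -14 -47 0 0 80; -14 -47 0 0 80; -14 -47 0 0 80",
)

```text
t: 2.8
eef_pos: [340.2, 243.8, 281.2]
tcp_rot: [-3.138, -0.004, -2.988]
ft_force: [1.1, 0.4, -0.9]
opening: 0.845
```

```bash
python3 go.py -100 0 180
```

```text
tool d [ -62.7 -202.6  120.2] turn -0.017 t 2.8 open 80.4 F [ 1.1  0.4 -0.9] rot [-3.138 -0.004 -2.988] pos [340.2 243.8 281.2]
grasp in box [-159.1  203.7  300.2]
```

>>> send_rows(
  plan="-14 -44 10 0 80; -14 -44 15 0 80; -14 -44 15 0 80; -11 -44 20 -0.01 80; -8 -25 30 -0.007 80; 0 0 0 0 80",
)

```text
t: 3.4
eef_pos: [432.1, 43.0, 188.2]
tcp_rot: [-3.139, -0.001, -2.999]
ft_force: [0.1, 0.3, 0.2]
opening: 0.841
```

```bash
python3 go.py -100 0 140; python3 - <<'E'
from cell import *
from h import *
from go import POSE
p=eyes.read_camera("wrist");I=p["image"][:,:,::-1].copy()
for q in proj(p,bw(POSE,[[-100,22,92],[-100,-22,92],[-100,0,92]])): 
    print(q); cv2.circle(I,(int(q[0]),int(q[1])),4,(0,0,255),1)
cv2.imwrite("pics/w1.png",I)
E
```

```text
tool d [-2.5  9.9 67.2] turn -0.028 t 3.4 open 80.0 F [0.1 0.3 0.2] rot [-3.139e+00 -1.000e-03 -2.999e+00] pos [432.1  43.  188.2]
grasp in box [-102.8   -9.8  207.2]
[353.89192335 205.08491198]
[308.58761269 206.30726177]
[331.22921111 205.69679157]
```

View pics/w1.png

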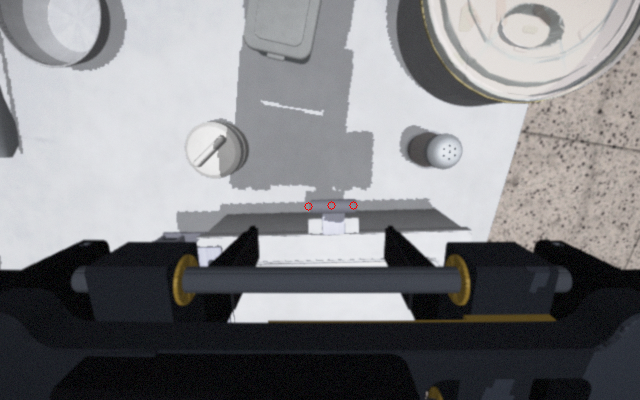

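```bash
python3 - <<'E'
import cv2
a=cv2.imread("pics/w1.png"); cv2.imwrite("pics/w1c.png",cv2.resize(a[170:250,270:390],None,fx=6,fy=6,interpolation=cv2.INTER_CUBIC))
E
```

```text
(no output)
```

View pics/w1c.png

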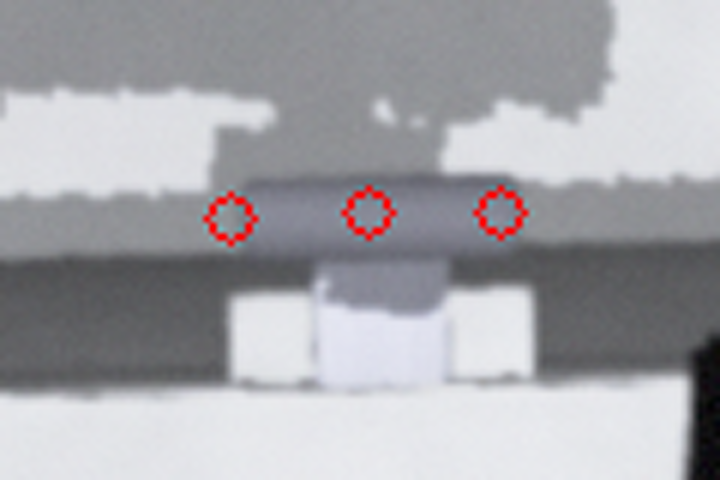

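>>> send_rows(
  plan="-1 4 20 -0.01 80; -1 4 25 -0.01 80; 0 2 20 -0.008 80; 0 0 0 0 80",
)

```text
t: 3.85
eef_pos: [432.9, 57.1, 125.5]
tcp_rot: [-3.138, 0.005, -2.977]
ft_force: [0.1, -0.4, 0.5]
opening: 0.842
```

```bash
python3 go.py -100 0 92
```

```text
tool d [ 0.3 -3.9 52.5] turn -0.007 t 3.85 open 80.1 F [ 0.1 -0.4  0.5] rot [-3.138  0.005 -2.977] pos [432.9  57.1 125.5]
grasp in box [-99.6   3.9 144.5]
```

>>> send_rows(
  plan="0 -1 20 -0.003 80; 0 -1 18 0 80; 0 0 12 0 80; 0 0 2 0 80; 0 0 0 0 40; 0 0 0 0 20; 0 0 0 0 20; 0 0 0 0 20",
)

```text
t: 4.65
eef_pos: [436.4, 58.9, 80.7]
tcp_rot: [-3.136, 0.016, -2.977]
ft_force: [-0.8, -11.3, -1.1]
opening: 0.562
```

```bash
python3 go.py -100 0 92
```

```text
tool d [ 4.1 -5.1  7.7] turn -0.006 t 4.65 open 53.5 F [ -0.8 -11.3  -1.1] rot [-3.136  0.016 -2.977] pos [436.4  58.9  80.7]
grasp in box [-95.9   5.1  99.7]
```

>>> send_rows(
  plan="2 -4 3 0 60; 1 0 3 0 60; 0 0 3 0 60",
)

```text
t: 4.95
eef_pos: [434.4, 54.0, 71.9]
tcp_rot: [-3.136, 0.017, -2.977]
ft_force: [-0.7, -0.6, 0.5]
opening: 0.63
```

```bash
python3 go.py -100 0 92; python3 -c "
from cell import env;print(env.state()['joints'])"
```

```text
tool d [ 1.3 -0.6 -1.1] turn -0.007 t 4.95 open 59.9 F [-0.7 -0.6  0.5] rot [-3.136  0.017 -2.977] pos [434.4  54.   71.9]
grasp in box [-98.6   0.6  90.9]
[-0.02616902  0.46185457  2.16080892 -0.00438228  0.5007632  -1.75722167]
```

>>> send_rows(
  plan="1 0 -1 0 40; 0 0 0 0 30; 0 0 0 0 30; 0 0 0 0 30; 0 0 0 0 30",
)

```text
t: 5.45
eef_pos: [433.0, 54.1, 72.3]
tcp_rot: [-3.137, 0.016, -2.978]
ft_force: [-0.9, -1.8, -0.9]
opening: 0.455
```

```bash
python3 go.py -100 0 92; python3 - <<'E'
from cell import *
import cv2
p=eyes.read_camera("wrist");cv2.imwrite("pics/w2.png",p["image"][:,:,::-1])
E
```

```text
tool d [-0.  -0.9 -0.7] turn -0.007 t 5.45 open 43.3 F [-0.9 -1.8 -0.9] rot [-3.137  0.016 -2.978] pos [433.   54.1  72.3]
grasp in box [-100.     0.9   91.3]
```

View pics/w2.png

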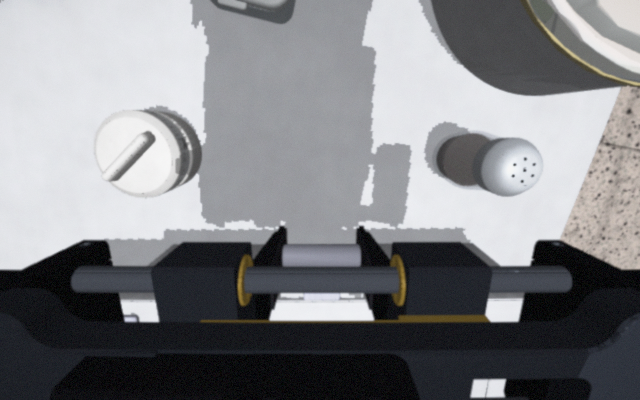

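```bash
cat > arc.py <<'E'
import sys
from cell import env
from h import *
from go import POSE
def main(c,R,sgn,end,step,n,y):
    s=env.state();co,sn=np.cos(POSE[2]),np.sin(POSE[2]);e=s["eef_pos"][:2]-POSE[:2]
    p=np.array([co*e[0]+sn*e[1],-sn*e[0]+co*e[1],s["eef_pos"][2]+19])
    v=np.array([sgn*(p[0]-c[0]),p[2]-c[1]]);th=np.arctan2(v[1],v[0])
    print("t",round(s["t"],2),"th",round(th,3),"R",round(np.hypot(*v),1),"y",round(p[1],1),"open",round(s["opening"]*95.1,1),"F",np.round(s["ft_force"],1),"yaw err",round(s["tcp_rot"][2]-POSE[2]+np.pi,3), "rot",np.round(s["tcp_rot"][:2],3))
    cur=np.array([p[0],p[2]])
    for i in range(n):
        th=th+np.clip(end-th,-step,step)
        t=np.array([c[0]+sgn*R*np.cos(th),c[1]+R*np.sin(th)]);d=t-cur;cur=t
        print(f"{-d[0]:.1f} {(y-p[1])/n:.1f} {-d[1]:.1f}",round(th,3))
if __name__=="__main__":
    k=sys.argv[1];end,step,n=float(sys.argv[2]),float(sys.argv[3]),int(sys.argv[4])
    if k=="lid": main((84,92),184,-1,end,step,n,0.9)
    else: main((-51,62),65,1,end,step,n,-182)
E
python3 arc.py lid 1.7 .12 7
```

```text
t 5.5 th -0.004 R 184.0 y 0.9 open 43.5 F [-0.4  0.3 -0.6] yaw err -0.007 rot [-3.137  0.016]
-1.3 -0.0 -22.0 0.116
-3.9 -0.0 -21.7 0.236
-6.4 -0.0 -21.1 0.356
-8.9 -0.0 -20.2 0.476
-11.3 -0.0 -19.0 0.596
-13.5 -0.0 -17.5 0.716
-15.5 -0.0 -15.7 0.836
```

>>> send_rows(
  plan="-1.3 0 -22 0 30; -4 0 -21.7 0 30; -6.5 0 -21 0 30; 0 0 0 0 30",
)

```text
t: 5.9
eef_pos: [444.2, 56.0, 138.4]
tcp_rot: [-3.137, 0.015, -2.978]
ft_force: [0.1, 0.6, -3.4]
opening: 0.462
```

```bash
python3 arc.py lid 1.7 .12 8
```

```text
t 5.9 th 0.362 R 184.6 y 0.9 open 43.9 F [ 0.1  0.6 -3.4] yaw err -0.007 rot [-3.137  0.015]
-9.6 -0.0 -19.9 0.482
-11.4 -0.0 -18.9 0.602
-13.6 -0.0 -17.4 0.722
-15.6 -0.0 -15.7 0.842
-17.3 -0.0 -13.7 0.962
-18.8 -0.0 -11.5 1.082
-20.1 -0.0 -9.2 1.202
-21.0 -0.0 -6.7 1.322
```

>>> send_rows(
  plan="-9.6 0 -19.9 0 30; -11.4 0 -18.9 0 30; -13.6 0 -17.4 0 30; -15.6 0 -15.7 0 30; 0 0 0 0 30",
)

```text
t: 6.4
eef_pos: [487.8, 63.6, 207.3]
tcp_rot: [-3.137, -0.001, -2.976]
ft_force: [-5.6, -1.7, 3.5]
opening: 0.46
```

```bash
python3 arc.py lid 1.7 .12 8
```

```text
t 6.4 th 0.808 R 185.8 y 1.0 open 43.7 F [-5.6 -1.7  3.5] yaw err -0.006 rot [-3.137e+00 -1.000e-03]
-18.1 -0.0 -13.0 0.928
-18.4 -0.0 -12.1 1.048
-19.7 -0.0 -9.9 1.168
-20.8 -0.0 -7.4 1.288
-21.5 -0.0 -4.9 1.408
-21.9 -0.0 -2.3 1.528
-22.1 -0.0 0.4 1.648
-9.5 -0.0 1.0 1.7
```

>>> send_rows(
  plan="-17 0 -14 0 30; -18.4 0 -12.1 0 30; -19.7 0 -9.9 0 30; 0 0 0 0 30",
)

```text
t: 6.8
eef_pos: [538.2, 72.3, 240.7]
tcp_rot: [-3.137, -0.015, -2.975]
ft_force: [-6.6, -2.1, 14.0]
opening: 0.459
```

```bash
python3 arc.py lid 1.7 .12 8;python3 - <<'E'
from cell import *
import cv2
p=eyes.read_camera("wrist");cv2.imwrite("pics/w3.png",p["image"][:,:,::-1])
p=eyes.read_camera("scene");cv2.imwrite("pics/s3.png",cv2.resize(p["image"][50:250,150:400,::-1],None,fx=3,fy=3))
E
```

```text
t 6.8 th 1.139 R 184.7 y 1.0 open 43.7 F [-6.6 -2.1 14. ] yaw err -0.004 rot [-3.137 -0.015]
-20.8 -0.0 -7.4 1.259
-21.4 -0.0 -5.5 1.379
-21.9 -0.0 -2.9 1.499
-22.1 -0.0 -0.3 1.619
-14.8 -0.0 1.3 1.7
-0.0 -0.0 -0.0 1.7
-0.0 -0.0 -0.0 1.7
-0.0 -0.0 -0.0 1.7
```

View pics/w3.png

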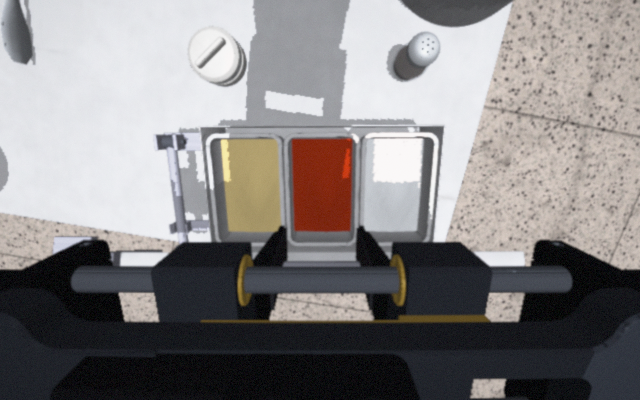

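View pics/s3.png

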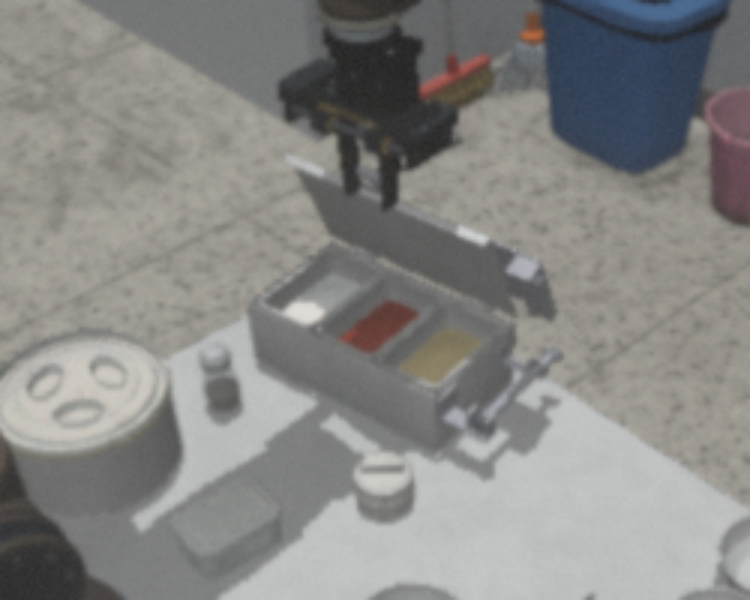

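>>> send_rows(
  plan="-20 0 -9 0 30; -21 0 -6 0 30; -22 0 -3 0 30; 0 0 0 0 30",
)

```text
t: 7.3
eef_pos: [599.6, 83.1, 254.0]
tcp_rot: [-3.138, -0.019, -2.975]
ft_force: [-0.5, 0.5, 15.8]
opening: 0.46
```

```bash
python3 arc.py lid 1.75 .12 4
```

```text
t 7.3 th 1.489 R 181.6 y 1.1 open 43.7 F [-0.5  0.5 15.8] yaw err -0.004 rot [-3.138 -0.019]
-21.9 -0.1 -2.9 1.609
-22.0 -0.1 2.2 1.729
-3.8 -0.1 0.7 1.75
-0.0 -0.1 -0.0 1.75
```

>>> send_rows(
  plan="-6 0 -5 0 30; -12 0 -2 0 30; -15 0 0 0 30; 0 0 0 0 30",
)

```text
t: 7.7
eef_pos: [632.8, 88.4, 253.4]
tcp_rot: [-3.138, -0.027, -2.975]
ft_force: [-0.4, -0.9, -0.7]
opening: 0.317
```

```bash
python3 arc.py lid 1.75 .12 4
```

```text
t 7.7 th 1.674 R 181.3 y 0.7 open 30.1 F [-0.4 -0.9 -0.7] yaw err -0.004 rot [-3.138 -0.027]
-14.1 0.0 -0.7 1.75
-0.0 0.0 -0.0 1.75
-0.0 0.0 -0.0 1.75
-0.0 0.0 -0.0 1.75
```

```bash
python3 - <<'E'
from cell import *
import cv2
p=eyes.read_camera("scene");cv2.imwrite("pics/s4.png",cv2.resize(p["image"][50:250,150:400,::-1],None,fx=3,fy=3))
p=eyes.read_camera("wrist");cv2.imwrite("pics/w4.png",p["image"][:,:,::-1])
E
```

```text
(no output)
```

View pics/s4.png

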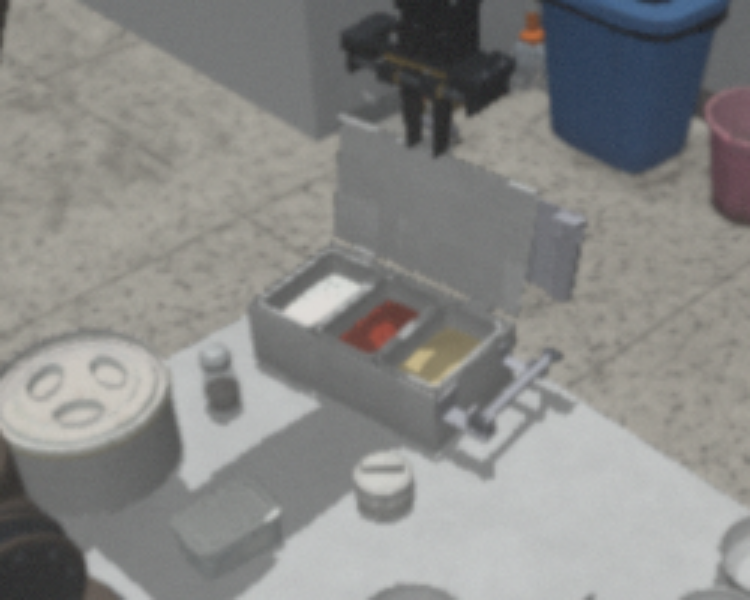

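View pics/w4.png

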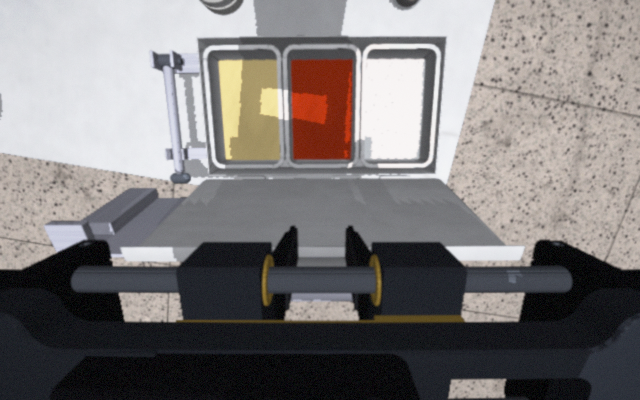

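```bash
python3 - <<'E'
from cell import *
from h import *
from go import POSE
p=eyes.read_camera("scene")
for th in (1.4,1.5,1.6,1.7,1.8):
    print(th,((proj(p,bw(POSE,[lid(155,th,135),lid(155,th,-135),lid(137,th,-196)]))-[150,50])*3).round(0).tolist())
E
```

```text
1.4 [[306.0, 135.0], [505.0, 216.0], [555.0, 249.0]]
1.5 [[315.0, 128.0], [513.0, 207.0], [563.0, 242.0]]
1.6 [[324.0, 122.0], [522.0, 200.0], [570.0, 235.0]]
1.7 [[333.0, 117.0], [530.0, 195.0], [577.0, 230.0]]
1.8 [[341.0, 114.0], [538.0, 190.0], [584.0, 226.0]]
```

>>> send_rows(
  plan="5 0 -25 0 30; 10 0 -30 0 30; 30 -30 0 0 40; 30 -38 0 0 40; 20 -40 0 0 40; 0 -40 0 0 40; 0 -30 0 0 40; 0 0 0 0 40",
)

```text
t: 8.65
eef_pos: [562.1, -108.3, 316.7]
tcp_rot: [-3.135, -0.023, -2.972]
ft_force: [-0.3, 1.0, 0.5]
opening: 0.419
```

```bash
python3 go.py 14 -182 160;python3 - <<'E'
from cell import *
from h import *
from go import POSE
p=eyes.read_camera("scene");cv2.imwrite("pics/s5.png",cv2.resize(p["image"][50:250,150:400,::-1],None,fx=3,fy=3))
p=eyes.read_camera("wrist");I=p["image"][:,:,::-1].copy()
for q in proj(p,bw(POSE,[rod(0,0),rod(65,0),rod(139,0)])): cv2.circle(I,(int(q[0]),int(q[1])),4,(0,0,255),1)
cv2.imwrite("pics/w5.png",I)
E
```

```text
tool d [-14.4  -0.9 175.7] turn -0.001 t 8.65 open 39.8 F [-0.3  1.   0.5] rot [-3.135 -0.023 -2.972] pos [ 562.1 -108.3  316.7]
grasp in box [  -0.4 -181.1  335.7]
```

View pics/s5.png

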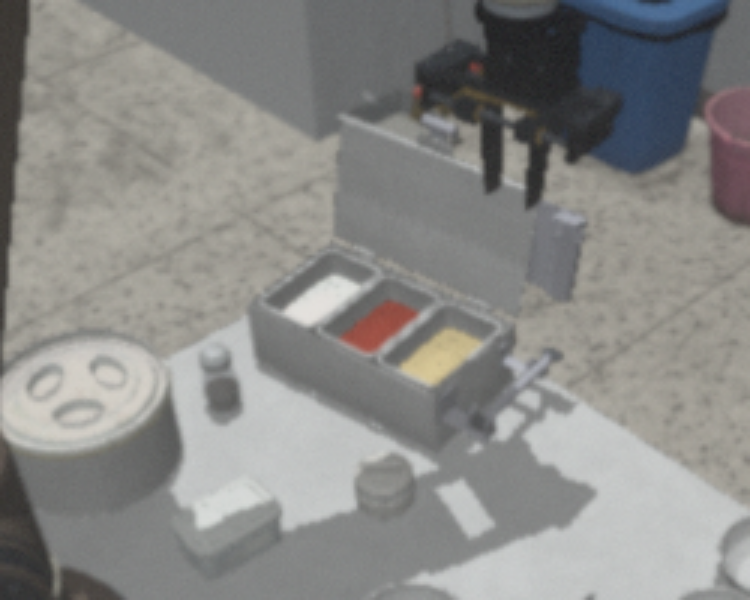

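View pics/w5.png

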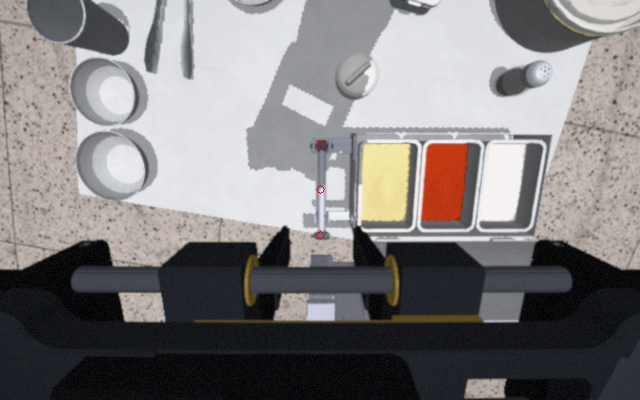

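>>> send_rows(
  plan="-5 0 35 0 40; -5 -0.5 35 0 40; -4 -0.5 35 0 40; 0 0 35 0 40; 0 0 30 0 40; 0 0 0 0 40",
)

```text
t: 9.35
eef_pos: [572.6, -97.9, 143.7]
tcp_rot: [-3.134, -0.017, -2.963]
ft_force: [-0.1, 0.5, 0.4]
opening: 0.421
```

```bash
python3 go.py 14 -182 62;python3 - <<'E'
from cell import *
from h import *
from go import POSE
p=eyes.read_camera("wrist");I=p["image"][:,:,::-1].copy()
for q in proj(p,bw(POSE,[rod(0,0),rod(65,0),rod(139,0)])): cv2.circle(I,(int(q[0]),int(q[1])),4,(0,0,255),1)
cv2.imwrite("pics/w6.png",I)
E
```

```text
tool d [ -2.3  -9.4 100.7] turn 0.007 t 9.35 open 40.1 F [-0.1  0.5  0.4] rot [-3.134 -0.017 -2.963] pos [572.6 -97.9 143.7]
grasp in box [  11.7 -172.6  162.7]
```

View pics/w6.png

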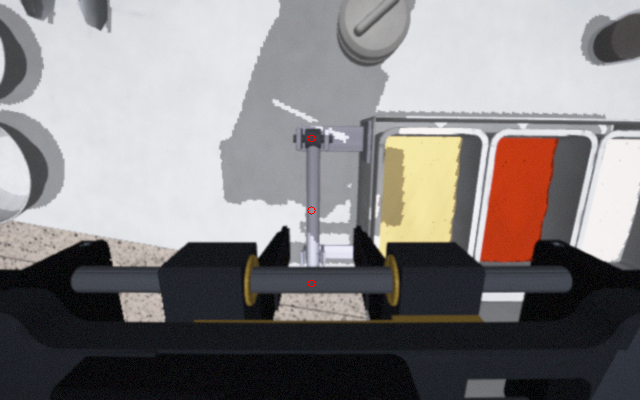

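>>> send_rows(
  plan="-2 -9.4 0 0.007 40; 0 0 0 0 40; 0 0 20 0 40; 0 0 15 0 40; 0 0 0 0 40",
)

```text
t: 9.9
eef_pos: [581.1, -108.2, 118.8]
tcp_rot: [-3.127, -0.003, -2.97]
ft_force: [0.3, 0.4, 1.1]
opening: 0.419
```

```bash
python3 go.py 14 -182 62
```

```text
tool d [ 4.3  2.2 75.8] turn 0.001 t 9.9 open 39.8 F [0.3 0.4 1.1] rot [-3.127e+00 -3.000e-03 -2.970e+00] pos [ 581.1 -108.2  118.8]
grasp in box [  18.3 -184.2  137.8]
```

```bash
python3 -c "
from cell import env;s=env.state();print(s['joints'],s['qvel'],s['tau'])"
```

```text
[-0.28919565  0.55309519  1.74490489 -0.01909626  0.83944142 -2.0190834 ] [-0.00033    -0.03639934 -0.0285927   0.00261587  0.02853029 -0.0001541 ] [ 4.79105918e-03 -5.93266690e+01 -2.04654193e+01 -8.95317877e-02
 -4.21715397e-01  1.99875911e-03]
```

>>> send_rows(
  plan="4 2 0 0 40; 0 0 10 0 40; 0 0 10 0 40; 0 0 0 0 40",
)

```text
t: 10.3
eef_pos: [577.9, -107.6, 101.2]
tcp_rot: [-3.125, 0.003, -2.97]
ft_force: [-0.5, 0.2, -0.0]
opening: 0.42
```

```bash
python3 go.py 14 -182 62;  python3 -c "
from cell import env;s=env.state();print(s['joints'],s['qvel'],s['tau'])"
```

```text
tool d [ 1.2  1.1 58.2] turn 0.0 t 10.3 open 39.9 F [-0.5  0.2 -0. ] rot [-3.125e+00  3.000e-03 -2.970e+00] pos [ 577.9 -107.6  101.2]
grasp in box [  15.2 -183.1  120.2]
[-0.28984268  0.57102643  1.7709665  -0.01996745  0.78984861 -2.01812951] [-0.00199439 -0.01678131 -0.01329952  0.00163176  0.01094509 -0.00103729] [ 1.67573573e-03 -6.05961442e+01 -1.98716962e+01 -8.48620199e-02
 -2.40881704e-01  1.92369153e-03]
```

>>> send_rows(
  plan="1 1 15 0 40; 0 0 15 0 40; 0 0 15 0 40; 0 0 0 0 40; 0 0 0 0 40",
)

```text
t: 10.8
eef_pos: [577.8, -107.7, 55.4]
tcp_rot: [-3.124, 0.004, -2.97]
ft_force: [0.3, -0.3, 0.6]
opening: 0.422
```

```bash
python3 go.py 14 -182 62
```

```text
tool d [ 1.1  1.2 12.4] turn 0.001 t 10.8 open 40.2 F [ 0.3 -0.3  0.6] rot [-3.124  0.004 -2.97 ] pos [ 577.8 -107.7   55.4]
grasp in box [  15.1 -183.2   74.4]
```

>>> send_rows(
  plan="1 1 12 0 40; 0 0 0 0 40; 0 0 0 0 5; 0 0 0 0 5; 0 0 0 0 5; 0 0 0 0 5",
)

```text
t: 11.4
eef_pos: [577.5, -107.2, 44.6]
tcp_rot: [-3.123, 0.006, -2.97]
ft_force: [-0.1, 15.7, -0.7]
opening: 0.143
```

```bash
python3 go.py 14 -182 62;python3 arc.py rod .85 .15 8; python3 - <<'E'
from cell import *
import cv2
p=eyes.read_camera("wrist");cv2.imwrite("pics/w7.png",p["image"][:,:,::-1])
E
```

```text
tool d [0.9 0.6 1.6] turn 0.0 t 11.4 open 13.6 F [-0.1 15.7 -0.7] rot [-3.123  0.006 -2.97 ] pos [ 577.5 -107.2   44.6]
grasp in box [  14.9 -182.6   63.6]
t 11.4 th 0.025 R 66.0 y -182.6 open 13.6 F [-0.1 15.7 -0.7] yaw err 0.0 rot [-3.123  0.006]
1.9 0.1 -9.7 0.175
2.4 0.1 -9.4 0.325
3.8 0.1 -9.0 0.475
5.1 0.1 -8.3 0.625
6.3 0.1 -7.5 0.775
3.6 0.1 -3.4 0.85
-0.0 0.1 -0.0 0.85
-0.0 0.1 -0.0 0.85
```

View pics/w7.png

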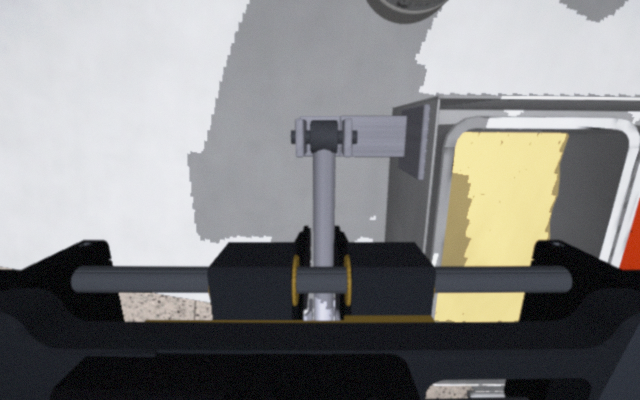

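>>> send_rows(
  plan="0 2 0 0 5; 1.9 0 -9.7 0 5; 2.4 0 -9.4 0 5; 3.8 0 -9 0 5; 0 0 0 0 5",
)

```text
t: 11.95
eef_pos: [568.7, -107.3, 73.6]
tcp_rot: [-3.121, 0.007, -2.97]
ft_force: [-0.6, -1.0, -2.1]
opening: 0.118
```

```bash
python3 arc.py rod .85 .15 8
```

```text
t 11.95 th 0.492 R 64.9 y -181.2 open 11.2 F [-0.6 -1.  -2.1] yaw err 0.0 rot [-3.121  0.007]
5.1 -0.1 -8.3 0.642
6.4 -0.1 -7.3 0.792
2.8 -0.1 -2.6 0.85
-0.0 -0.1 -0.0 0.85
-0.0 -0.1 -0.0 0.85
-0.0 -0.1 -0.0 0.85
-0.0 -0.1 -0.0 0.85
-0.0 -0.1 -0.0 0.85
```

>>> send_rows(
  plan="5.1 0 -8.3 0 5; 6.4 0 -7.3 0 5; 4 0 -3.6 0 5; 0 0 0 0 5; 0 0 0 0 5",
)

```text
t: 12.45
eef_pos: [552.1, -110.0, 94.5]
tcp_rot: [-3.121, 0.009, -2.971]
ft_force: [2.0, -2.2, -7.0]
opening: 0.116
```

```bash
python3 arc.py rod .85 .15 2;python3 - <<'E'
from cell import *
from h import *
from go import POSE
p=eyes.read_camera("scene");I=p["image"][:,:,::-1].copy()
cv2.imwrite("pics/s8.png",cv2.resize(I[50:250,150:400],None,fx=3,fy=3))
p=eyes.read_camera("wrist");cv2.imwrite("pics/w8.png",p["image"][:,:,::-1])
E
```

```text
t 12.45 th 0.905 R 65.5 y -181.0 open 11.0 F [ 2.  -2.2 -7. ] yaw err -0.0 rot [-3.121  0.009]
-2.4 -0.5 2.7 0.85
-0.0 -0.5 -0.0 0.85
```

View pics/s8.png

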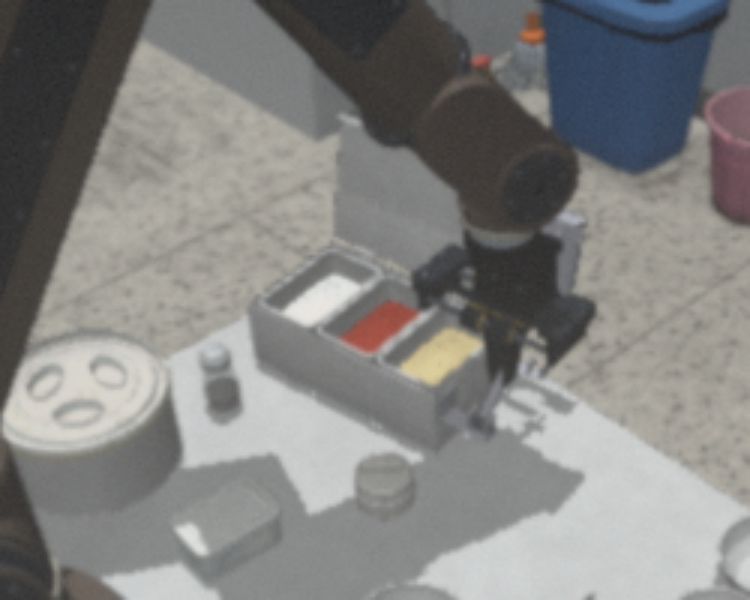

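View pics/w8.png

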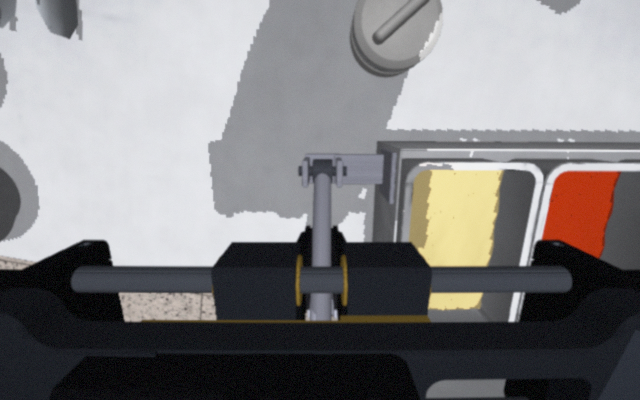

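>>> send_rows(
  plan="0 0 0 0 36; 0 0 0 0 36; 0 0 -12 0 36; 1 0 -20 0 36; 1 0 -30 0 36; 1 0 -35 0 36; 1 0 -30 0 36; 0 0 0 0 36",
)

```text
t: 13.35
eef_pos: [546.1, -106.6, 229.9]
tcp_rot: [-3.122, 0.006, -2.969]
ft_force: [0.2, -0.1, 0.4]
opening: 0.381
```

```bash
cat > look.py <<'E'
import sys
from cell import *
from h import *
from go import POSE
n=sys.argv[1]; th=float(sys.argv[2]); a=float(sys.argv[3])
for c,o,sc in (("scene",(190,50,390,230),3.3),("top",(130,90,330,250),3.7),("wrist",(0,0,640,400),1)):
    if c not in sys.argv[4:]: continue
    p=eyes.read_camera(c);I=p["image"][o[1]:o[3],o[0]:o[2],::-1].copy();I=cv2.resize(I,None,fx=sc,fy=sc,interpolation=cv2.INTER_CUBIC)
    P=[rod(0,a),rod(65,a),rod(139,a),lid(184,th,22),lid(184,th,-22),lid(130,th,-182),lid(155,th,135),lid(155,th,-135)]
    for i,q in enumerate(proj(p,bw(POSE,P))): cv2.circle(I,(int((q[0]-o[0]+.5)*sc),int((q[1]-o[1]+.5)*sc)),4,(0,0,255) if i<3 else (0,200,0),1)
    cv2.imwrite(f"pics/{c}_{n}.png",I)
E
python3 look.py a 1.8 .9 scene wrist; python3 go.py 126 1 330
```

```text
tool d [-143.2  177.   -84.6] turn 0.002 t 13.45 open 36.3 F [ 0.1 -0.3 -0.2] rot [-3.125e+00  2.000e-03 -2.969e+00] pos [ 545.  -106.3  226.4]
grasp in box [ -16.9 -176.2  245.4]
```

View pics/scene_a.png

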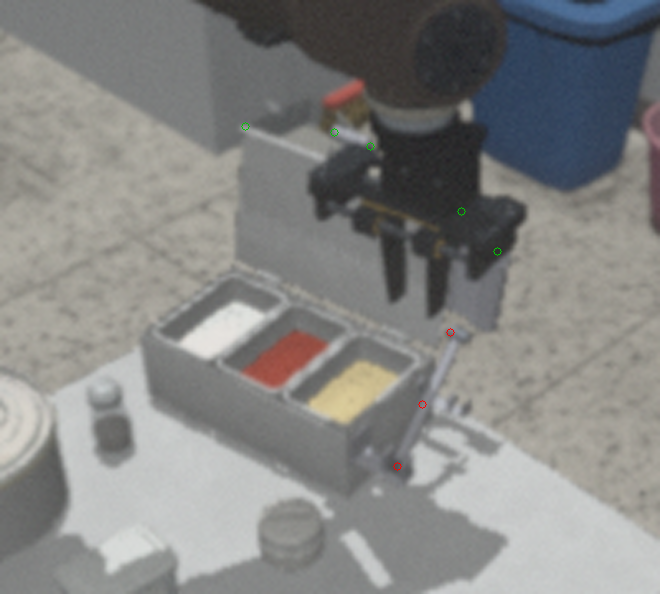

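View pics/wrist_a.png

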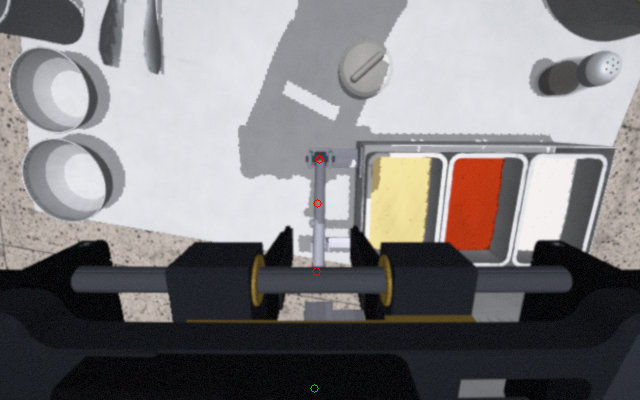

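>>> send_rows(
  plan="0 0 -45 0 80; 0 20 -40 0 80; -20 40 0 0 80; -30 38 0 0 80; -30 38 0 0 80; -30 30 0 0 80; -20 10 0 0 80; 0 0 0 0 80",
)

```text
t: 14.25
eef_pos: [642.9, 98.6, 302.6]
tcp_rot: [-3.13, -0.013, -2.971]
ft_force: [-1.3, -0.2, 0.7]
opening: 0.845
```

```bash
python3 look.py b 1.8 .83 scene wrist; python3 go.py 126 1 290
```

```text
tool d [-13.3  -6.5  32.2] turn -0.002 t 14.35 open 79.9 F [0.4 0.3 0.7] rot [-3.13  -0.013 -2.973] pos [641.5  96.8 303.2]
grasp in box [112.7   7.6 322.2]
```

View pics/scene_b.png

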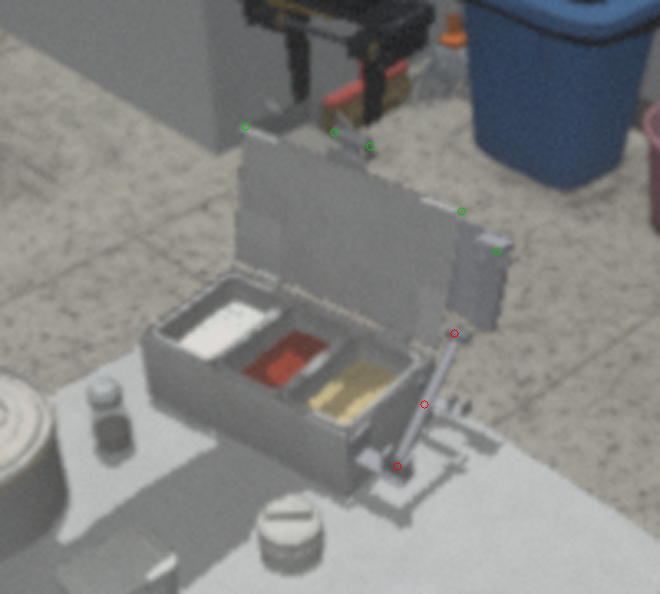

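View pics/wrist_b.png

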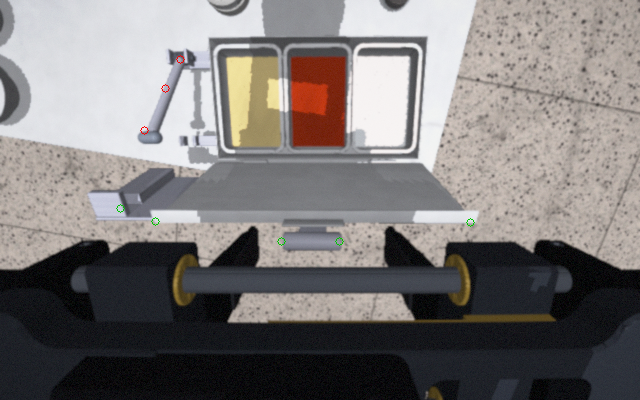

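```bash
python3 - <<'E'
from cell import *
from h import *
from go import POSE
p=eyes.read_camera("wrist");q=eyes.read_camera("scene")
for a in (.65,.7,.75,.8,.85): print(a,proj(p,bw(POSE,rod(139,a)))[0].round(1),((proj(q,bw(POSE,rod(139,a)))[0]+.5-[190,50])*3.3).round(1))
E
```

```text
0.65 [156.8 146.3] [464.  339.8]
0.7 [153.6 142.6] [461.7 337.6]
0.75 [150.3 138.5] [459.3 335.8]
0.8 [147.  134.1] [456.6 334.2]
0.85 [143.7 129.2] [453.8 333. ]
```

>>> send_rows(
  plan="-7 -3 0 0 70; -6 -3 0 0 70; 0 0 15 0 70; 0 0 12 0 70; 0 0 0 0 70; 0 0 0 0 70",
)

```text
t: 15.05
eef_pos: [656.1, 86.9, 278.3]
tcp_rot: [-3.129, -0.009, -2.979]
ft_force: [-1.0, -0.5, 0.1]
opening: 0.734
```

```bash
python3 go.py 126 1 270; python3 look.py c 1.8 .77 wrist; python3 -c "
import cv2;a=cv2.imread('pics/wrist_c.png');cv2.imwrite('pics/wrist_cc.png',cv2.resize(a[180:330,200:430],None,fx=3,fy=3))"
```

```text
tool d [-0.5  5.7 27.3] turn -0.009 t 15.05 open 69.8 F [-1.  -0.5  0.1] rot [-3.129 -0.009 -2.979] pos [656.1  86.9 278.3]
grasp in box [125.4  -4.7 297.3]
```

View pics/wrist_cc.png

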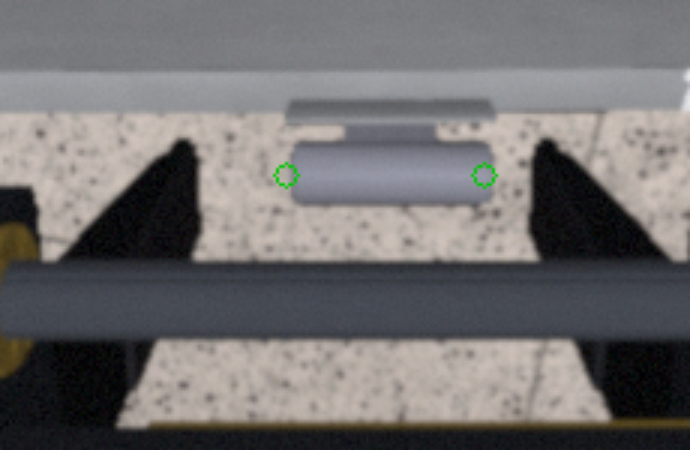

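>>> send_rows(
  plan="-1 6 0 -0.009 70; 0 0 10 0 70; 0 0 9 0 70; 0 0 0 0 70",
)

```text
t: 15.5
eef_pos: [656.1, 93.6, 258.7]
tcp_rot: [-3.128, -0.008, -2.969]
ft_force: [-0.2, 0.2, -0.4]
opening: 0.737
```

```bash
python3 go.py 126 1.5 277
```

```text
tool d [ 0.6 -0.4  0.7] turn 0.002 t 15.5 open 70.1 F [-0.2  0.2 -0.4] rot [-3.128 -0.008 -2.969] pos [656.1  93.6 258.7]
grasp in box [126.6   1.9 277.7]
```

>>> send_rows(
  plan="0 0 0 0 35; 0 0 0 0 30; 0 0 0 0 30; 0 0 0 0 30; 0 0 0 0 30",
)

```text
t: 16.0
eef_pos: [656.3, 92.6, 258.7]
tcp_rot: [-3.127, -0.008, -2.969]
ft_force: [-0.3, 0.6, -1.1]
opening: 0.457
```

```bash
sed -i 's/main((84,92),184,-1,end,step,n,0.9)/main((84,98),184,-1,end,step,n,1.5)/' arc.py; python3 arc.py lid .95 .08 8; python3 look.py d 1.8 .77 wrist; python3 -c "
import cv2;a=cv2.imread('pics/wrist_d.png');cv2.imwrite('pics/wrist_dc.png',cv2.resize(a[180:330,200:430],None,fx=3,fy=3))"
```

```text
t 16.0 th 1.804 R 184.7 y 0.9 open 43.5 F [-0.3  0.6 -1.1] yaw err 0.002 rot [-3.127 -0.008]
14.6 0.1 -2.2 1.724
14.6 0.1 -1.7 1.644
14.7 0.1 -0.5 1.564
14.7 0.1 0.7 1.484
14.6 0.1 1.9 1.404
14.4 0.1 3.0 1.324
14.1 0.1 4.2 1.244
13.7 0.1 5.3 1.164
```

View pics/wrist_dc.png

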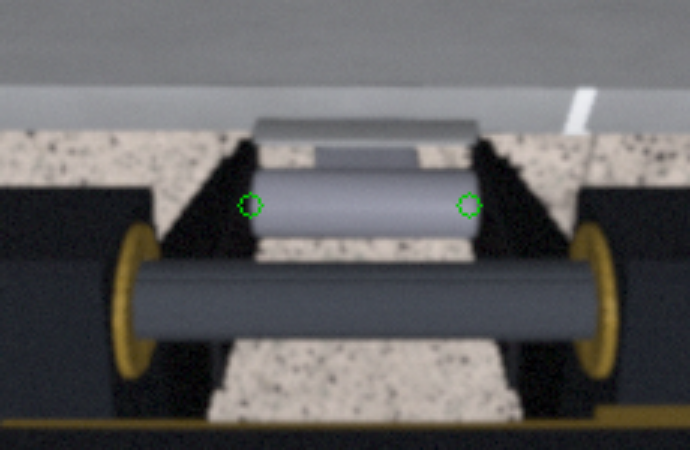

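>>> send_rows(
  plan="14.6 0 -2.5 0 30; 14.6 0 -1.7 0 30; 14.7 0 -0.7 0 30; 0 0 0 0 30",
)

```text
t: 16.45
eef_pos: [612.9, 85.1, 263.6]
tcp_rot: [-3.127, -0.005, -2.969]
ft_force: [1.2, 0.5, -4.1]
opening: 0.461
```

```bash
python3 arc.py lid .95 .08 8
```

```text
t 16.45 th 1.563 R 184.6 y 0.9 open 43.8 F [ 1.2  0.5 -4.1] yaw err 0.001 rot [-3.127 -0.005]
14.7 0.1 1.4 1.483
14.6 0.1 1.9 1.403
14.4 0.1 3.0 1.323
14.1 0.1 4.2 1.243
13.7 0.1 5.3 1.163
13.3 0.1 6.4 1.083
12.7 0.1 7.4 1.003
8.1 0.1 5.4 0.95
```

>>> send_rows(
  plan="14.7 0 1.2 0 30; 14.6 0 2 0 30; 14.4 0 3 0 30; 14.1 0 4.2 0 30; 0 0 0 0 30",
)

```text
t: 16.95
eef_pos: [559.0, 75.8, 255.1]
tcp_rot: [-3.127, 0.003, -2.969]
ft_force: [2.2, -0.6, -6.2]
opening: 0.459
```

```bash
python3 arc.py lid .95 .06 6; python3 look.py e 1.24 .77 scene
```

```text
t 16.95 th 1.262 R 184.8 y 0.9 open 43.7 F [ 2.2 -0.6 -6.2] yaw err 0.001 rot [-3.127e+00  3.000e-03]
10.2 0.1 4.5 1.202
10.2 0.1 4.3 1.142
9.9 0.1 4.9 1.082
9.6 0.1 5.5 1.022
9.2 0.1 6.0 0.962
1.8 0.1 1.3 0.95
```

View pics/scene_e.png

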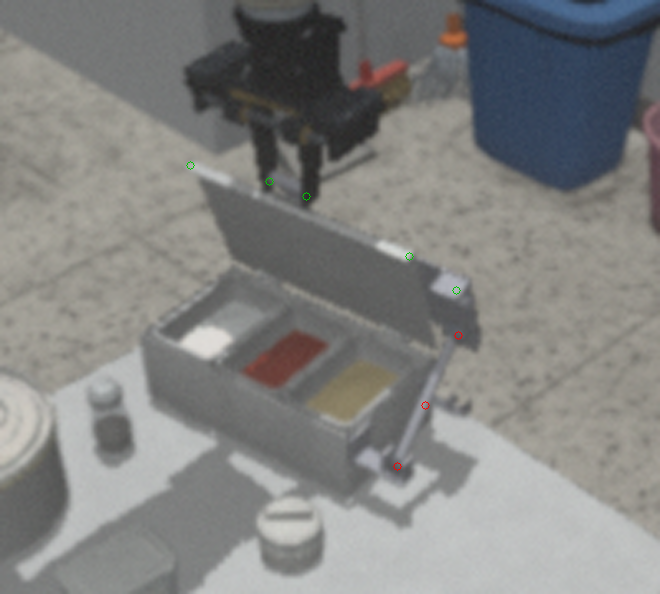

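Lid at about 1.25, roller just in front of the bracket; carry on slowly.

>>> send_rows(
  plan="10 0 4 0 30; 10.2 0 4.3 0 30; 9.9 0 4.9 0 30; 0 0 0 0 30",
)

```text
t: 17.4
eef_pos: [532.9, 71.3, 244.1]
tcp_rot: [-3.128, 0.01, -2.969]
ft_force: [0.3, -0.5, -1.8]
opening: 0.462
```

```bash
python3 arc.py lid .9 .04 6; python3 look.py f 1.08 .8 scene
```

```text
t 17.4 th 1.107 R 184.7 y 0.9 open 44.0 F [ 0.3 -0.5 -1.8] yaw err 0.001 rot [-3.128  0.01 ]
6.2 0.1 4.0 1.067
6.4 0.1 3.7 1.027
6.2 0.1 3.9 0.987
6.1 0.1 4.2 0.947
5.9 0.1 4.4 0.907
1.0 0.1 0.8 0.9
```

View pics/scene_f.png

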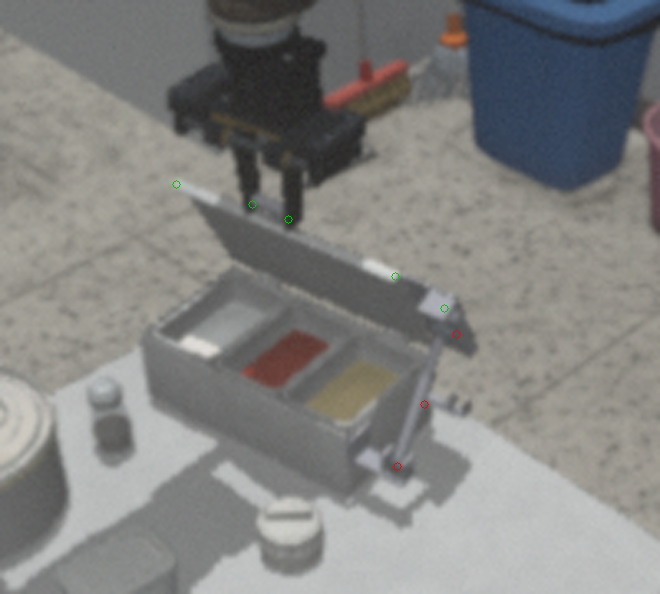

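>>> send_rows(
  plan="6 0 4 0 30; 6.4 0 3.7 0 30; 0 0 0 0 30",
)

```text
t: 17.75
eef_pos: [522.7, 69.5, 238.2]
tcp_rot: [-3.128, 0.013, -2.969]
ft_force: [-0.6, -0.7, 1.3]
opening: 0.462
```

```bash
python3 arc.py lid .9 .03 6; python3 look.py g 1.03 1.05 scene
```

```text
t 17.75 th 1.042 R 184.3 y 0.9 open 44.0 F [-0.6 -0.7  1.3] yaw err 0.002 rot [-3.128  0.013]
4.6 0.1 3.1 1.012
4.6 0.1 3.0 0.982
4.5 0.1 3.1 0.952
4.4 0.1 3.3 0.922
3.2 0.1 2.5 0.9
-0.0 0.1 -0.0 0.9
```

View pics/scene_g.png

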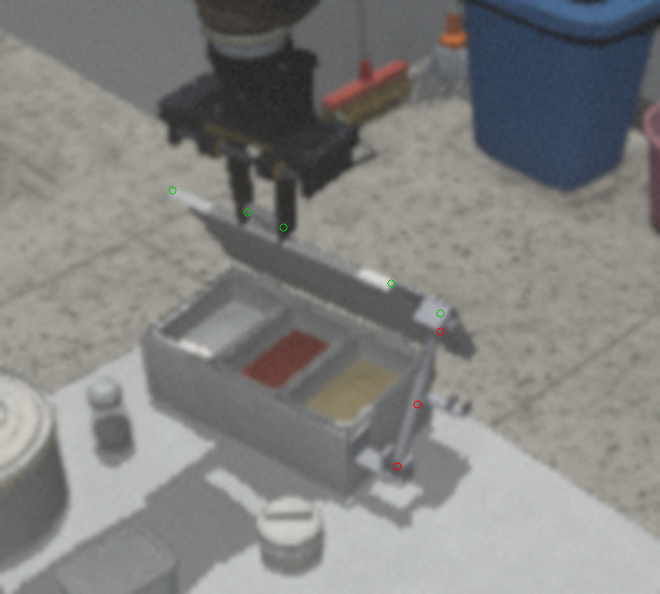

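>>> send_rows(
  plan="4.6 0 3.1 0 30; 4.6 0 3 0 30; 0 0 0 0 30",
)

```text
t: 18.1
eef_pos: [514.9, 68.2, 233.0]
tcp_rot: [-3.128, 0.014, -2.969]
ft_force: [-2.1, -0.5, 2.7]
opening: 0.46
```

```bash
python3 arc.py lid .88 .03 6; python3 look.py h 0.98 1.15 scene
```

```text
t 18.1 th 0.991 R 184.1 y 0.9 open 43.7 F [-2.1 -0.5  2.7] yaw err 0.002 rot [-3.128  0.014]
4.5 0.1 3.2 0.961
4.5 0.1 3.2 0.931
4.4 0.1 3.4 0.901
2.9 0.1 2.4 0.88
-0.0 0.1 -0.0 0.88
-0.0 0.1 -0.0 0.88
```

View pics/scene_h.png

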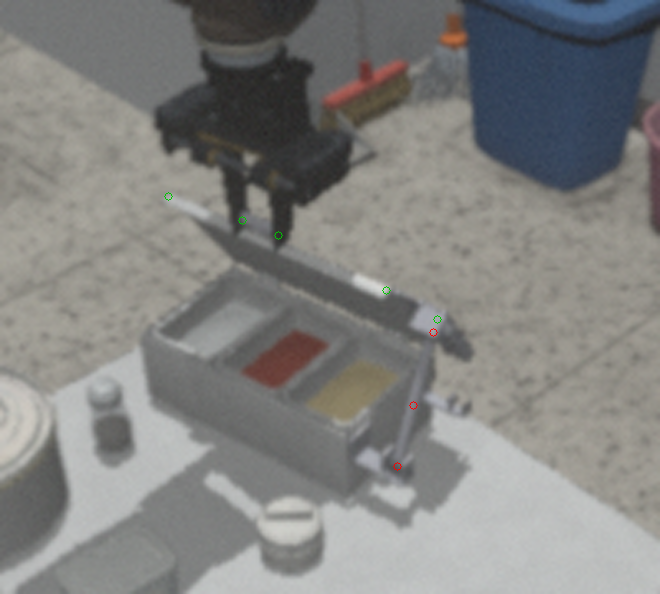

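>>> send_rows(
  plan="4.5 0 3.2 0 30; 4.5 0 3.2 0 30; 4.4 0 3.4 0 30; 0 0 0 0 30; 0 0 0 0 30",
)

```text
t: 18.65
eef_pos: [502.7, 66.1, 223.8]
tcp_rot: [-3.128, 0.014, -2.969]
ft_force: [-3.2, -0.1, 4.5]
opening: 0.46
```

```bash
python3 arc.py lid .88 .03 6; python3 look.py i 0.91 1.2 scene
```

```text
t 18.65 th 0.907 R 183.9 y 0.9 open 43.8 F [-3.2 -0.1  4.5] yaw err 0.001 rot [-3.128  0.014]
4.0 0.1 3.0 0.88
-0.0 0.1 -0.0 0.88
-0.0 0.1 -0.0 0.88
-0.0 0.1 -0.0 0.88
-0.0 0.1 -0.0 0.88
-0.0 0.1 -0.0 0.88
```

View pics/scene_i.png

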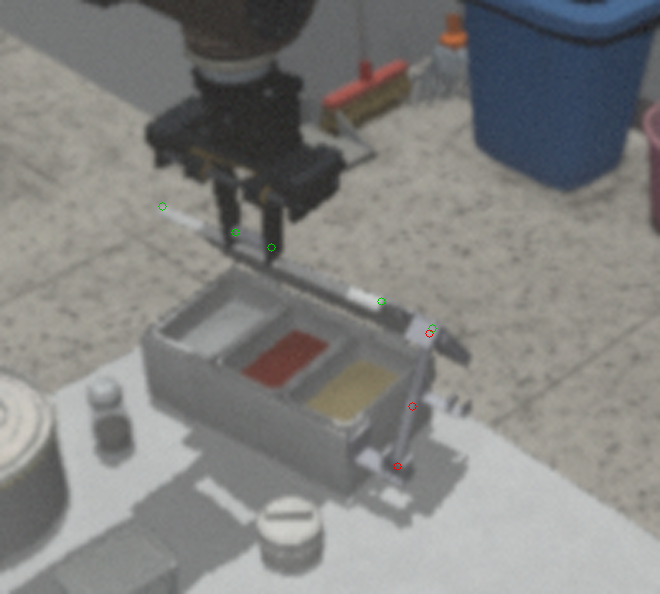

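>>> send_rows(
  plan="2 0 1.5 0 30; 1.5 0 1.2 0 30; 0 0 0 0 30",
)

```text
t: 19.0
eef_pos: [502.1, 66.0, 223.2]
tcp_rot: [-3.128, 0.021, -2.969]
ft_force: [-2.2, -0.6, 2.2]
opening: 0.459
```

```bash
python3 arc.py lid .88 .03 1
```

```text
t 19.0 th 0.902 R 183.8 y 0.9 open 43.7 F [-2.2 -0.6  2.2] yaw err 0.001 rot [-3.128  0.021]
3.3 0.6 2.4 0.88
```

>>> send_rows(
  plan="4 0 3 0 30; 0 0 0 0 30",
)

```text
t: 19.2
eef_pos: [502.1, 66.0, 223.2]
tcp_rot: [-3.128, 0.032, -2.969]
ft_force: [-2.8, -1.5, 1.3]
opening: 0.458
```

```bash
python3 arc.py lid .88 .03 1; python3 look.py j 0.91 1.2 scene top
```

```text
t 19.2 th 0.902 R 183.7 y 0.9 open 43.6 F [-2.8 -1.5  1.3] yaw err 0.001 rot [-3.128  0.032]
3.3 0.6 2.4 0.88
```

View pics/scene_j.png

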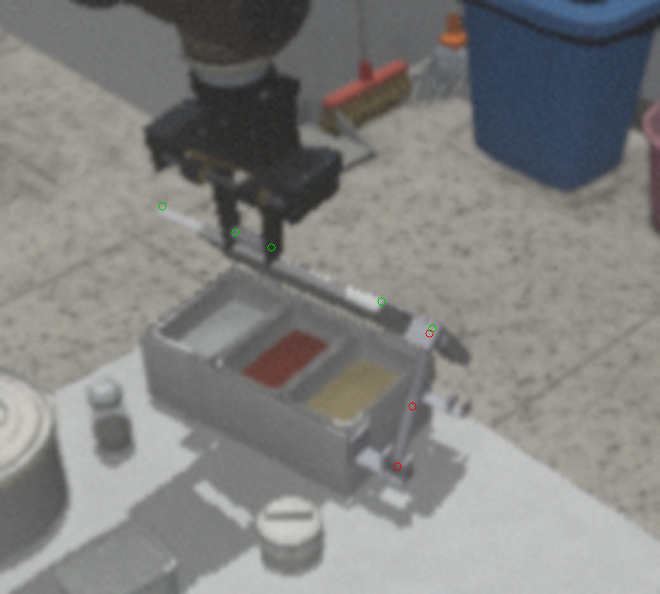

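View pics/top_j.png

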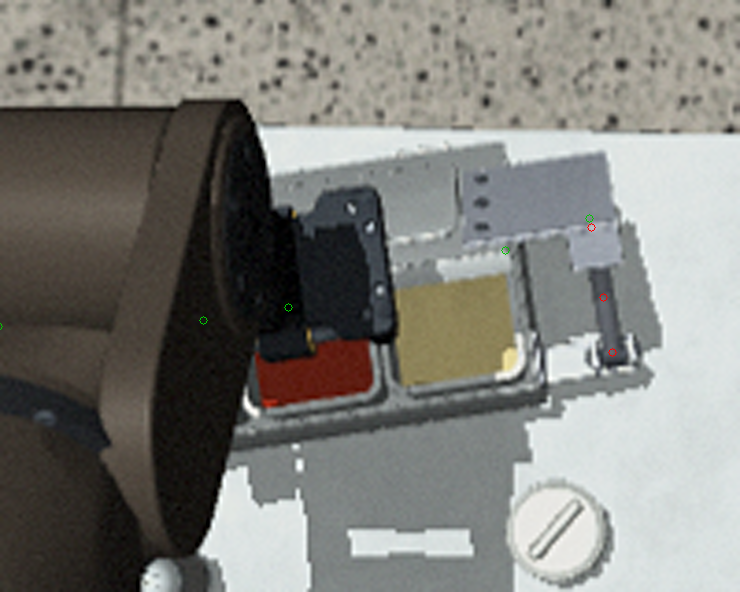

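>>> send_rows(
  plan="0 0 0 0 60; 0 0 0 0 66; 0 0 0 0 66",
)

```text
t: 19.6
eef_pos: [502.1, 65.8, 222.3]
tcp_rot: [-3.128, 0.031, -2.969]
ft_force: [0.2, -0.4, -0.2]
opening: 0.651
```

```bash
python3 arc.py lid .88 .03 1; python3 look.py k 0.91 1.2 scene wrist
```

```text
t 19.6 th 0.899 R 183.0 y 0.7 open 61.9 F [ 0.2 -0.4 -0.2] yaw err 0.001 rot [-3.128  0.031]
3.3 0.8 1.4 0.88
```

View pics/wrist_k.png

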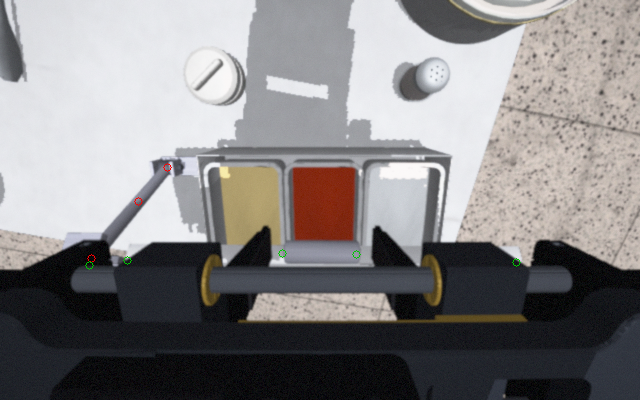

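View pics/scene_k.png

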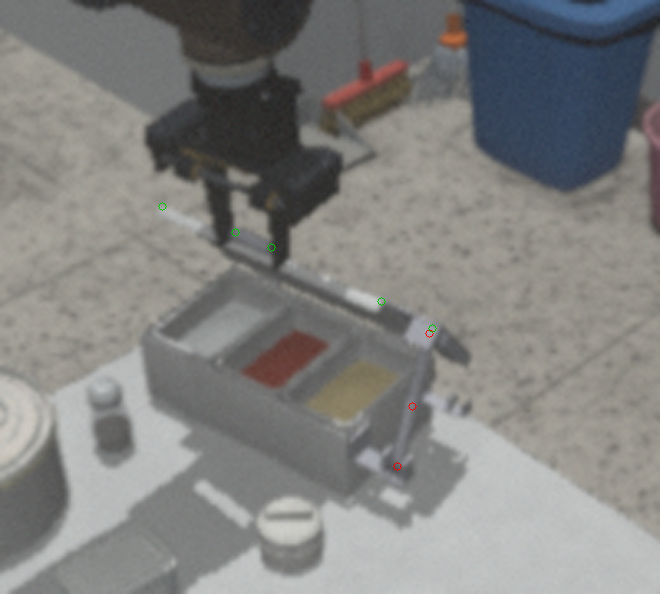

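Released and the lid stays. Retract: straight up, then clear.

>>> send_rows(
  plan="0 0 0 0 70; 0 0 -15 0 70; 1 0 -25 0 70; 1 0 -35 0 70; 0 0 -35 0 70; 0 0 -30 0 70; 0 0 0 0 70; 0 0 0 0 70",
)

```text
t: 20.5
eef_pos: [494.6, 66.6, 365.5]
tcp_rot: [-3.128, 0.026, -2.969]
ft_force: [-1.0, 0.2, -1.5]
opening: 0.737
```

```bash
python3 arc.py lid .88 .03 1; python3 look.py l 0.91 1.2 scene wrist
```

```text
t 20.5 th 1.171 R 311.1 y 2.8 open 70.0 F [-1.   0.2 -1.5] yaw err 0.001 rot [-3.128  0.026]
-44.4 -1.3 119.3 1.141
```

View pics/wrist_l.png

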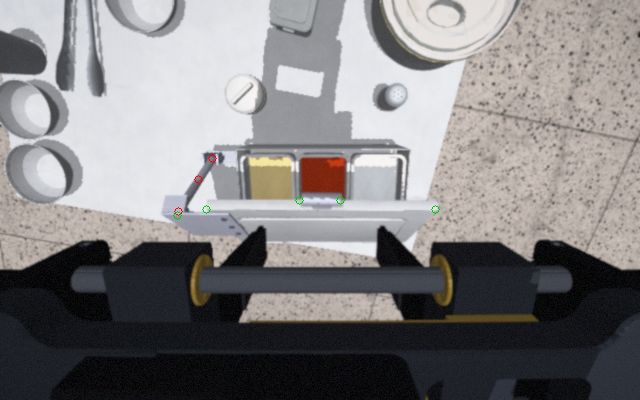

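View pics/scene_l.png

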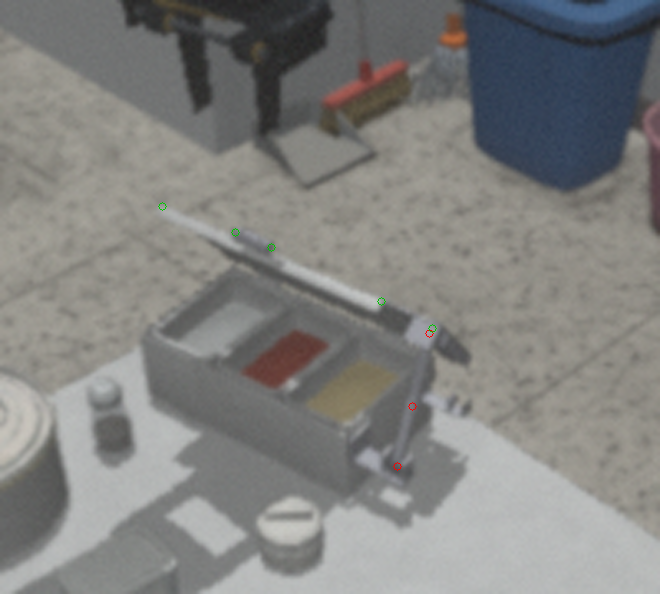

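```bash
python3 -c "
from cell import job_done
print(job_done())"
```

```text
the job is handed in; nothing more can be done
None
```

I finished the job and handed it in. The lid is propped half open on the rod. `job_done()` reports no verdict, so everything below comes from my own checks.

**What I did:**
1. I opened the lid by its grip bar until it leaned back at about 1.8 rad. The bar slipped out of the fingers near vertical, but the lid went back to its stop and stayed there.
2. I gripped the rod and swung it up to about 0.9 rad. It settled at about 0.77 rad after release, inside the 0.7 to 1.15 range.
3. I took the lid's grip bar again and lowered it slowly along its arc until the roller went into the slot, then released and backed off.

**Last checks:**
- **Lid and rod:** after release and retreat, the camera views match the model drawn for lid 0.91 and rod 1.20 rad, clearly not the rail position at 0.98 or more. The lid did not move when I let go. I judged the seating by overlay and did not measure the 6 mm roller-to-slot distance.
- **Seating:** before release, pressing further met resistance at a tool-estimated lid angle of about 0.90.
- **Gripper:** it ended about 140 mm above the lid grip. The force reading is within about 2 N of zero, which matches the noise seen in free air.
- **Bystanders:** the salt shaker and timer look unmoved in the pictures. The bowl and cup were nowhere near the path, but I did not measure any of the four at the end.
- **Time:** about 20.5 s of the 70 s allowed.

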